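# Retaining bar over the valve block

## Robot

A 6-joint arm with a two-finger parallel gripper is mounted at the origin on the work surface. World frame = base frame: x ahead of the robot, y to its left, z up, the work surface at z = 0. Lengths are in mm, angles in rad, forces in N, time in s.
With the tool pointing down it reaches from about 325 to 875 mm from the base axis. Payload 4.4 kg.
Tool frame: the origin (TCP) lies on the centre line of the jaws, within the pads' length; the fingertips stand ahead of it and the grasp point (between the pads) lies 6 mm ahead of it (ctrl.tcp_to_tips is the z of the fingertips in the tool frame, in mm); z points along the fingers, y is the direction in which the jaws open and shut (so a half turn about z gives the same grasp; the last joint's range is limited). The gripper opens to 85 mm and grips with 20 to 120 N. Pads are 22 mm wide; open, the fingers measure 114 mm over their backs; the gripper's body (76 mm by 85 mm) begins 54 mm behind the grasp point. The pads swing forward as they close: fully open they stand 13 mm farther back than shut.
Start: joints at [-1.278, 0.207, 1.542, -0, 1.393, -0.15], TCP at [246.879, -519.305, 227.182] pointing down, gripper open.
Joint ranges: [-2.73, 2.73], [-0.86, 2.22], [0.23, 2.46], [-1.11, 4.25], [0.08, 2.63], [-2.82, 2.82]. Speed limits (rad/s): [2.79, 2.79, 3.14, 3.14, 3.14, 3.14].

## Interface

Orientations are given as a 3x3 rotation matrix whose columns are the frame's x, y, z axes.
In Python, from plant import ctrl, sensors, optics gives the robot as it stands. Calls block until the motion is done:
- ctrl.move_ptp(position, orientation): joint-space move of the TCP to a pose.
- ctrl.move_l(position, rot=None, vel=150, threshold=None): straight line of the TCP; rot=None keeps the orientation; vel is the mean speed in mm/s. With threshold (N) it stops when the force on the tool has changed by that much, and returns True; else False.
- ctrl.set_joints(angles): joint-space move.
- ctrl.gripper_to(opening, force=None): finger opening in mm; force is the grip in N (None keeps the last); returns when the fingers have stopped.
- ctrl.hold(seconds).
- ctrl.solve_ik(position, orientation): joint angles nearest the present ones, or None.
- sensors.read_state(): the state.
- optics.grab_frame(name): name is "scene" or "side" or "wrist"; returns (picture, depth): 480x640x3 uint8, red, green, blue; 480x640 float32, mm along the optical axis (not along the pixel's ray), 0 where there is no reading.
- optics.camera_params(name): a dict with "mtx" (3x3 intrinsics, pixels), "R" (3x3) and "t" (3): a world point X has camera coordinates R X + t; the wrist camera has in their place "T_tool_cam" (4x4, takes a point from camera to tool coordinates, whose origin is the TCP and whose axes are the flange's). Camera axes: x right, y down, z forward; pixel columns grow to the right and rows downward; lengths in mm; the calibration is good to about 2 mm. A picture is of the moment at which its call begins: read the wrist's pose just before it. camera_params takes no time and is no camera call.
A pose or a line that the arm cannot do raises ctrl.MotionError and nothing moves.
- ctrl.finish_job(): hands the job in, once; it reports no verdict.
The state is a dict: "t": time; "q": joint angles; "qvel": joint speeds; "tau": joint torques, N m; "eef_pos": TCP position; "eef_rot": TCP orientation; "force": force on the tool from outside, world axes, zero at the start; "wrist_torque": the same for the moment, N m; "grip_width": finger opening in mm.
Only numpy, scipy, OpenCV 4.12 (cv2) and the standard library are available. Lean on these libraries where they do the work, as an engineer would, in place of code of your own. Each camera call takes 0.05 s, during which the arm holds its last target. There are 200 camera calls.

## Task

A brass valve block is waiting in the test cradle on the bench. Pick up the slotted bar that is long enough to span the cradle and set it down gently, flat across both posts and roughly centred, resting on both seats between their lips so that it bridges the block. Leave the short bar where it lies and the valve block in its nest.

Things in the scene. Friction and masses are not known exactly. Their poses are not given: they have to be found in the camera images.
- long_bar_center (a point): Centre (half-way up) of the long bar: flat bare aluminium, 230 mm long (its x axis), 28 mm wide (y), 16 mm thick (z, up), about 0.3 kg, a dark 40 mm lengthwise slot near each end, both ends alike, lying flat and loose on the bench. The only bar that spans the cradle.
- cradle_seat (a point): Mid-point between the fixed cradle's two seats, at seat height, 75 mm above the bench. Two grey posts (80 mm along cradle x, 30 mm along y) stand on a dark 90 x 200 mm plate, centred 75 mm either side of this point along y. Each flat seat is 64 mm wide in x between two lips 8 mm high. A bar across both posts lies along y. z up.
- short_bar_center (a point): Centre (half-way up) of the short bar: the same flat slotted aluminium stock, but only 100 mm long, 28 mm wide, 16 mm thick, lying flat and loose on the bench; x along its length, z up. It cannot span the cradle and is to stay where it is.
- block_center (a point): Centre of the body of the brass valve block, 54 x 72 x 36 mm (x, y, z; axes parallel to the cradle's) with two dark plugs on top. It stands loose (0.8 kg) in a shallow railed nest on the cradle's plate, between the posts. Its highest point is 28 mm above this point, 19 mm below the seats.
Not all that is in view belongs to the job. Of the things like the part that bears long_bar_center, leave any that is brown; of the rest the smaller one is meant.

How it is judged (in metres and radians):
At the end, for the whole second after the job is handed in: Long bar flat and still on both seats between the lips: centre within 20 mm of the cradle's middle across the bar, 22 mm along it, 3 to 13 mm above seat height, within 12 degrees of the line of the posts. Short bar moved under 30 mm; valve block upright, moved under 12 mm (x of long_bar_center in the frame of cradle_seat between -0.02 and 0.02 m and y of long_bar_center in the frame of cradle_seat between -0.022 and 0.022 m and z of long_bar_center in the frame of cradle_seat between 0.003 and 0.013 m and angle between the x axis of long_bar_center and the y axis of cradle_seat, either way round below 0.22 rad and angle between the z axis of long_bar_center and the z axis of cradle_seat, either way round below 0.06 rad and contact force between long_bar and cradle above 0.5 N and linear speed of long_bar below 0.02 m/s and angular speed of long_bar below 0.1 rad/s and distance of short_bar_center from where it was at the start of the episode below 0.03 m and distance of block_center from where it was at the start of the episode below 0.012 m and angle between the z axis of block_center and the z axis of cradle_seat, either way round below 0.1 rad); the robot touches nothing.
It fails at once if the long bar is dropped onto the cradle (moving faster than 0.6 m/s within 40 mm of the seats) (horizontal distance between long_bar_center and cradle_seat below 0.06 m and z of long_bar_center in the frame of cradle_seat below 0.048 m and linear speed of long_bar above 0.6 m/s).
It also fails if it takes over 35 s, if anything falls off the work surface, if the arm or the gripper's body presses on something with over 40 N, if the wrist force passes 120 N, or if a joint passes its speed limit or range.

## Working session

There is one attempt and no reset: what is moved stays moved. The work goes in short steps, each a Python script; the robot and the scene stay as the last script left them, time stands still between calls to the robot, and variables do not carry over. Pictures are saved under pics/ and viewed, about 8 in all and at most 12, crops included, and the job is handed in when it is done.

```bash
mkdir -p pics; cat > h.py <<'E'
import numpy as np, cv2
from plant import ctrl, sensors, optics
def grab(n):
    s=sensors.read_state(); im,d=optics.grab_frame(n); p=optics.camera_params(n)
    if n=="wrist":
        T=np.eye(4);T[:3,:3]=s["eef_rot"];T[:3,3]=s["eef_pos"];T=T@np.array(p["T_tool_cam"])
    else:
        T=np.eye(4);T[:3,:3]=np.array(p["R"]).T;T[:3,3]=-np.array(p["R"]).T@np.array(p["t"])
    np.savez("pics/%s.npz"%n,im=im,d=d,K=p["mtx"],T=T)
    return im
def cloud(n):
    f=np.load("pics/%s.npz"%n);d=f["d"];K=f["K"];T=f["T"]
    v,u=np.mgrid[:480,:640]
    P=np.stack([(u-K[0,2])/K[0,0]*d,(v-K[1,2])/K[1,1]*d,d],-1)@T[:3,:3].T+T[:3,3]
    P[d==0]=np.nan
    return f["im"],P
E
python3 - <<'E'
from h import *
for n in("scene","side"):
    cv2.imwrite(f"pics/{n}0.png",grab(n)[:,:,::-1])
E
```

```text
(no output)
```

View pics/scene0.png

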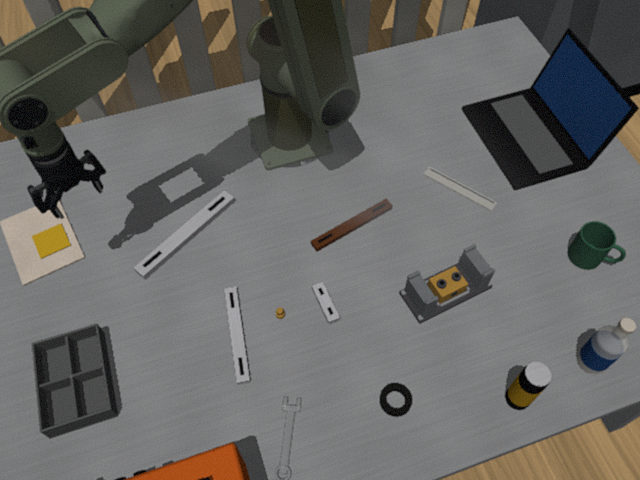

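View pics/side0.png

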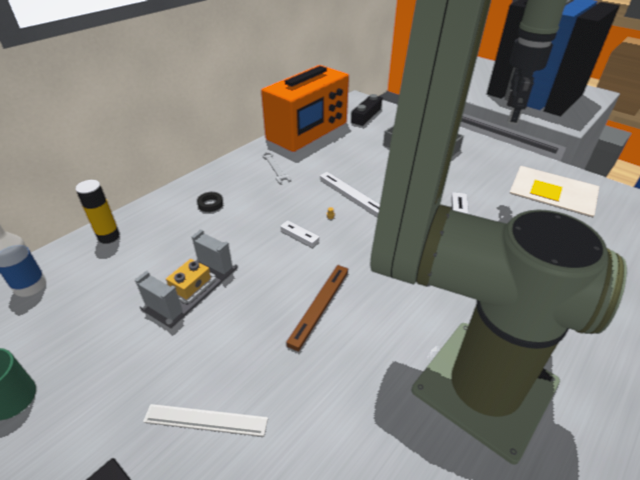

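The scene view shows four slotted bars:
- Bar A, bare metal, at (185,233).
- Bar B, bare metal, at (237,333).
- The brown bar at (352,224), which I must leave.
- The short bar at (326,302).

The cradle is at about (447,285), with the brass block in it. The smaller of A and B is the one meant, so I'll measure both and crop B.

```bash
cat >> h.py <<'E'
def rect(P,im,box,z0,z1,sat=None):
    u0,v0,u1,v1=box; Q=P[v0:v1,u0:u1].reshape(-1,3)
    m=(Q[:,2]>z0)&(Q[:,2]<z1); Q=Q[m]
    (c,s,a)=cv2.minAreaRect(Q[:,:2].astype(np.float32))
    b=cv2.boxPoints((c,s,a)); e=[b[1]-b[0],b[2]-b[1]]; e=max(e,key=np.linalg.norm)
    return np.round(c,1),np.round(s,1),round(float(np.degrees(np.arctan2(e[1],e[0])))%180,1),round(float(np.median(Q[:,2])),1),len(Q)
E
python3 - <<'E'
from h import *
im,P=cloud("scene")
for n,b,z in(("A",(130,185,242,282),(10,22)),("B",(218,280,256,388),(10,22)),("short",(306,278,346,326),(10,22)),("brown",(305,195,398,254),(10,22)),("posts",(395,240,500,325),(65,95)),("block",(425,260,472,305),(30,62))):
    print(n,*rect(P,im,b,*z))
cv2.imwrite("pics/crop.png",cv2.resize(im[180:400,120:520,::-1],None,fx=2,fy=2,interpolation=2))
E
```

```text
A [ 214. -341.] [277.8 284.3] 160.4 19.2 699
B [ 523.9 -296.4] [ 50.3 259.6] 174.3 18.0 1162
short [513.1 -74.8] [105.9  53.5] 13.6 18.1 470
brown [297.6  48.6] [142.5 235.1] 103.4 18.0 904
posts [574.5 196.4] [ 81.9 183.7] 98.4 77.4 1073
block [574.7 196.1] [ 62.9 133.2] 105.8 48.2 904
```

View pics/crop.png

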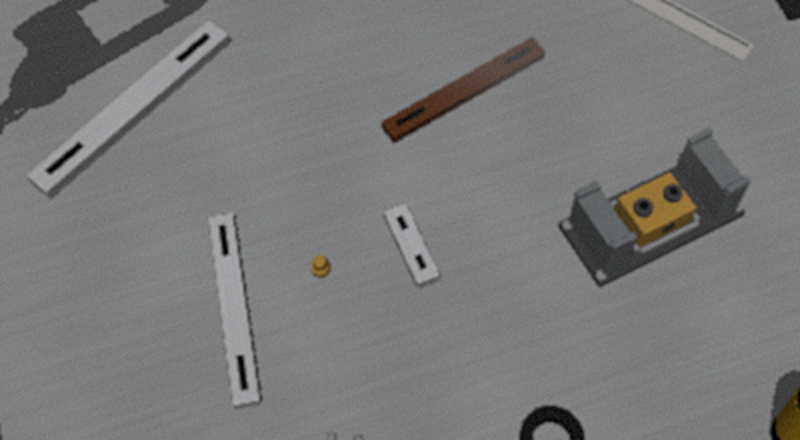

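B looks like the smaller of the two bare bars. I'll measure both lengths from the end pixels, then take close wrist views of B and the cradle.

```bash
cat >> h.py <<'E'
def ray(n,u,v,z):
    f=np.load("pics/%s.npz"%n); w=f["T"][:3,:3]@np.linalg.inv(f["K"])@[u,v,1]; o=f["T"][:3,3]
    return o+w*(z-o[2])/w[2]
def rot(ydeg): # tool down, jaw axis y at angle ydeg
    a=np.radians(ydeg); y=np.array([np.cos(a),np.sin(a),0]); z=np.array([0,0,-1.]); return np.stack([np.cross(y,z),y,z],1)
E
python3 - <<'E'
from h import *
def crop(u,v): return ray("scene",120+u/2,180+v/2,16)[:2]
for n,a,b in(("A",(40,185),(219,30)),("B",(221.5,214),(246.5,403)),("short",(395,210),(428,279)),("brown",(388,132),(538,46))):
    p,q=crop(*a),crop(*b); print(n,np.round((p+q)/2),np.linalg.norm(p-q).round(),np.degrees(np.arctan2(*(q-p)[::-1])).round(1))
s=sensors.read_state(); print(np.round(s["eef_rot"],2).tolist(), np.round(optics.camera_params("wrist")["T_tool_cam"],2).tolist())
def go(p,opts):
    c=[(np.abs(q-s["q"]).max(),y) for y in opts if (q:=ctrl.solve_ik(p,rot(y))) is not None]; print(c)
    y=min(c)[1]; ctrl.move_ptp(p,rot(y)); return y
go([500,-296,330],(85,265,-95)); cv2.imwrite("pics/wB.png",grab("wrist")[:,:,::-1]); import shutil; shutil.copy("pics/wrist.npz","pics/wB.npz")
s=sensors.read_state()
go([550,196,330],(8,188,-172)); cv2.imwrite("pics/wC.png",grab("wrist")[:,:,::-1]); shutil.copy("pics/wrist.npz","pics/wC.npz")
print(sensors.read_state()["t"])
E
```

```text
A [ 225. -337.] 298.0 120.6
B [ 523. -288.] 231.0 -8.0
short [518. -78.] 95.0 3.8
brown [338.  56.] 228.0 104.9
[[0.9, 0.43, -0.0], [0.43, -0.9, 0.0], [0.0, -0.0, -1.0]] [[-0.0, -0.95, -0.31, 79.52], [1.0, -0.0, -0.0, -0.55], [0.0, -0.31, 0.95, -147.06], [0.0, 0.0, 0.0, 1.0]]
[(np.float64(2.0164556583007673), 85), (np.float64(1.1251369952890262), 265), (np.float64(1.1251369952890262), -95)]
[(np.float64(0.9197195182778806), 8)]
3.325
```

View pics/wB.png

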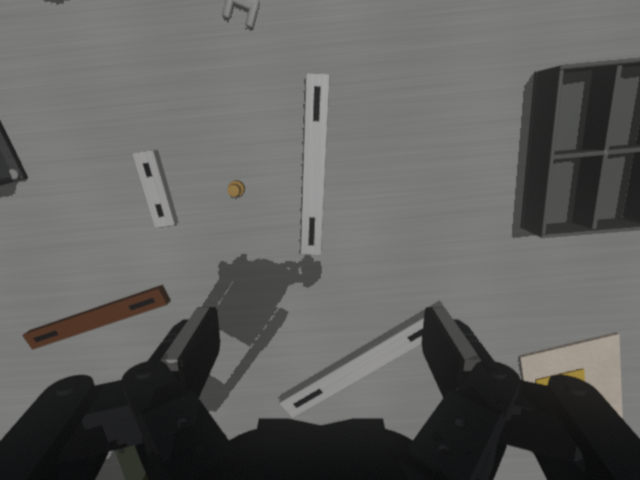

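View pics/wC.png

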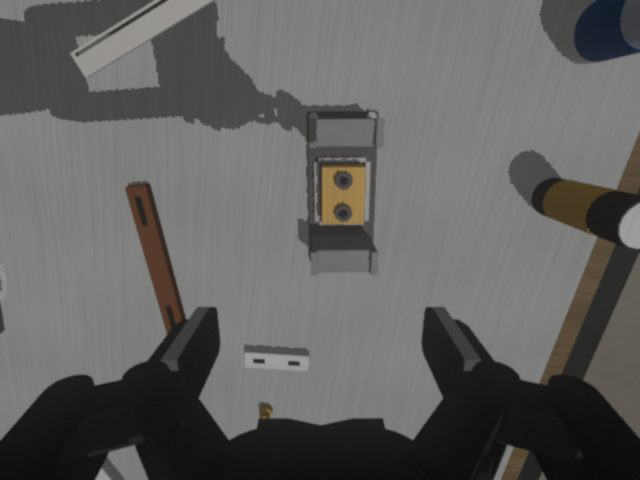

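In wB, B's ends are at (317,74) and (311.5,253). It measured 231 mm, against 298 mm for bar A, so B is the bar meant. In wC the cradle posts sit at about (345,130) and (344,262), with the block between them at (343,193). Next I'll measure both closely.

```bash
python3 - <<'E'
from h import *
p,q=ray("wB",317,74,16)[:2],ray("wB",311.5,253.5,16)[:2]
print("B px",(p+q)/2,np.linalg.norm(p-q),np.degrees(np.arctan2(*(q-p)[::-1])))
im,P=cloud("wB"); g=im[60:265,290:340].max(2)>125
Q=P[60:265,290:340][g]; print("B cloud",np.nanmedian(Q[:,2]))
v,u=np.nonzero(g); R=np.array([ray("wB",290+a,60+b,16)[:2] for a,b in zip(u,v)],np.float32)
c,l,cc,st=cv2.connectedComponentsWithStats(g.astype(np.uint8)); k=1+st[1:,4].argmax(); R=R[l[v,u]==k]
print("B seg",cv2.minAreaRect(R))
im,P=cloud("wC")
print("posts",rect(P,im,(290,100,400,280),68,95))
for b in((290,100,400,150),(290,230,400,280)): print(rect(P,im,b,68,79), rect(P,im,b,79.5,90))
print("block top",rect(P,im,(315,160,372,228),42,52))
print("scene check")
im,P=cloud("scene"); print(rect(P,im,(395,240,500,325),70,80))
print(ctrl.tcp_to_tips)
E
```

```text
B px [ 525.58911208 -289.36518409] 227.40180799456547 172.84983637616654
B cloud 16.350270926203223Traceback (most recent call last):
  File "<stdin>", line 7, in <module>
IndexError: index 4 is out of bounds for axis 1 with size 2
```

```bash
python3 - <<'E'
from h import *
im,P=cloud("wB"); g=(im[60:265,290:340].max(2)>125).astype(np.uint8)
n,l,st,_=cv2.connectedComponentsWithStats(g); v,u=np.nonzero(l==1+st[1:,4].argmax())
print("B seg",cv2.minAreaRect(np.array([ray("wB",290+a,60+b,16)[:2] for a,b in zip(u,v)],np.float32)))
im,P=cloud("wC")
print("posts",rect(P,im,(290,100,400,280),68,95))
for b in((290,100,400,150),(290,230,400,280)): print(rect(P,im,b,68,79), rect(P,im,b,79.5,90))
print("block",rect(P,im,(315,160,372,228),42,52))
print(ctrl.tcp_to_tips)
E
```

```text
B seg ((523.8948364257812, -300.1098327636719), (49.7552604675293, 231.13299560546875), 82.385498046875)
posts (array([578.3, 197.9]), array([ 79.7, 179.8]), 98.2, 75.6, 3790)
(array([567.6, 271.7]), array([64.4, 29.4]), 7.9, 75.4, 1676) (array([567.7, 272.3]), array([79.7, 29.8]), 7.8, 83.3, 446)
(array([588.5, 124.1]), array([78.3, 30.7]), 8.1, 75.2, 1325) (array([589. , 123.9]), array([79.6, 30.1]), 8.3, 83.3, 331)
block (array([578.4, 198.3]), array([54.1, 71.6]), 99.1, 46.4, 2007)
25.0
```

```bash
python3 - <<'E'
from h import *
R=rot(-97.15); x,y=524.5,-289.2
ctrl.move_ptp([x,y,120],R)
print(ctrl.tcp_to_tips, "touch",ctrl.move_l([x,y,29],vel=100,threshold=12))
ctrl.gripper_to(15,force=60)
s=sensors.read_state(); print(s["grip_width"],s["eef_pos"],ctrl.tcp_to_tips)
f0=s["force"]
ctrl.move_l([x,y,250],vel=150); s=sensors.read_state(); print(s["grip_width"],np.array(s["force"])-f0,s["wrist_torque"])
Rp=rot(8.2)
ctrl.move_ptp([578.2,198,250],Rp); ctrl.move_l([578.2,198,160],vel=120); ctrl.hold(.3)
s=sensors.read_state(); print(s["t"],s["grip_width"],s["eef_pos"],s["wrist_torque"])
a=grab("wrist"); b=grab("scene")
cv2.imwrite("pics/chk.png",np.vstack([cv2.resize(a,(400,300)),cv2.resize(b[200:350,350:550],(400,300))])[:,:,::-1])
E
```

```text
25.0 touch False
14.863283114254049 [ 524.49691863 -289.1684092    28.98018561] 25.0
14.860498125096319 [0.27229875 0.92038538 0.29175708] [0.00693046 0.0066615  0.02018222]
11.575 14.753593023605683 [578.64343346 198.11090795 160.80273137] [-0.03237046 -0.02122807  0.04099971]
```

View pics/chk.png

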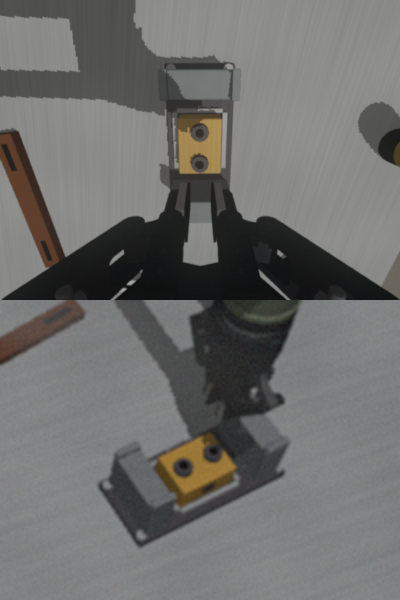

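The gripper closed to 15 mm with nothing in it, so the pads passed over or missed the bar. I'll look at where the bar is now.

```bash
python3 - <<'E'
from h import *
import shutil
ctrl.move_l([578.2,198,250],vel=200)
ctrl.gripper_to(85)
ctrl.move_ptp([500,-289,240],rot(-97.15)); ctrl.hold(.2)
cv2.imwrite("pics/wB2.png",grab("wrist")[:,:,::-1]); shutil.copy("pics/wrist.npz","pics/wB2.npz")
print(sensors.read_state()["t"])
im,P=cloud("wB2"); print(rect(P,im,(200,0,450,300),11,22))
E
```

```text
15.0
(array([ 532. , -240.1]), array([126.4, 228.8]), 172.3, 16.4, 6075)
```

View pics/wB2.png

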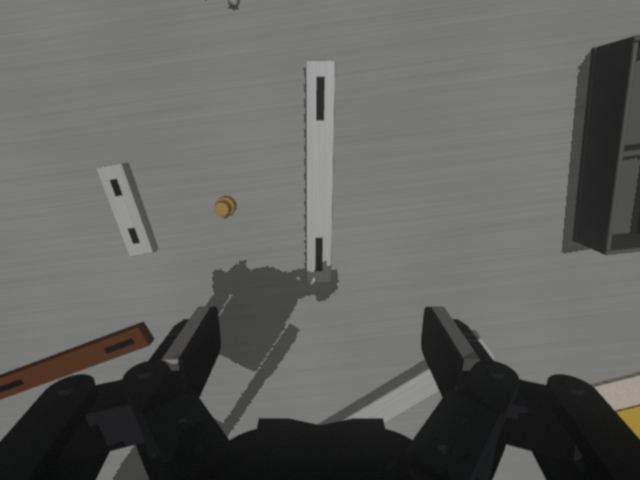

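The bar hasn't moved: ends at (320,61) and (318,270 to 284). The pads closed above it because they stand back when open. I'll pre-close to 50 mm, feel for the bench, back off and grip. The carry only goes ahead if the width reads about 28 mm.

```bash
cat > grip.py <<'E'
from h import *
im,P=cloud("wB2"); Q=P[140:220,300:340].reshape(-1,3); Q=Q[(Q[:,2]>11)&(Q[:,2]<22)]
(c,s,a)=cv2.minAreaRect(Q[:,:2].astype(np.float32)); print("patch",c,s,a)
a=ray("wB2",320.5,61,16);b=ray("wB2",318.5,272,16);print(a,b)
d=np.array([-np.cos(np.radians(7.4)),np.sin(np.radians(7.4))])
e=a[:2]+115*d; print("centre from far end",e)
# keep bar axis from patch, along-position from far end
n=np.array([d[1],-d[0]]); x,y=e+n*((np.array(c)-e)@n); print("use",x,y)
R=rot(-97.4)
ctrl.gripper_to(50,force=60)
ctrl.move_ptp([x,y,60],R)
t=ctrl.move_l([x,y,15],vel=40,threshold=6); z=sensors.read_state()["eef_pos"][2]; print("touch",t,z)
ctrl.move_l([x,y,z+5],vel=40)
ctrl.gripper_to(15,force=60); s=sensors.read_state(); print(s["grip_width"],s["eef_pos"],s["force"],s["t"])
E
python3 grip.py
```

```text
patch (525.8501586914062, -288.9914245605469) (27.96201515197754, 83.45578002929688) 82.1882553100586
[ 638.53144249 -304.31243234   16.        ] [ 423.66992659 -275.3545336    16.        ]
centre from far end [ 524.48925881 -289.50093874]
use 524.5769104531324 -288.8260584869326
touch False 15.377266258001027
15.391272639389237 [ 524.49004551 -288.77089955   20.24037062] [-0.16420932  0.01502871  0.91795105] 18.1917
```

```bash
python3 - <<'E'
from h import *
a=grab("wrist"); b=grab("scene"); c=grab("side")
s=sensors.read_state();print(s["grip_width"],s["eef_pos"],s["force"],s["t"],s["q"])
cv2.imwrite("pics/chk2.png",np.hstack([cv2.resize(a,(400,300)),cv2.resize(b[250:400,140:340],(400,300),interpolation=2)])[:,:,::-1])
E
```

```text
14.982113266389305 [ 524.53470484 -288.80114227   20.2984326 ] [ 1.04892733 -0.03635266 -0.67589838] 18.3417 [-6.47743210e-01  4.96550124e-01  1.62688971e+00 -2.08236399e-05
  1.01829133e+00  1.05218971e+00]
```

View pics/chk2.png

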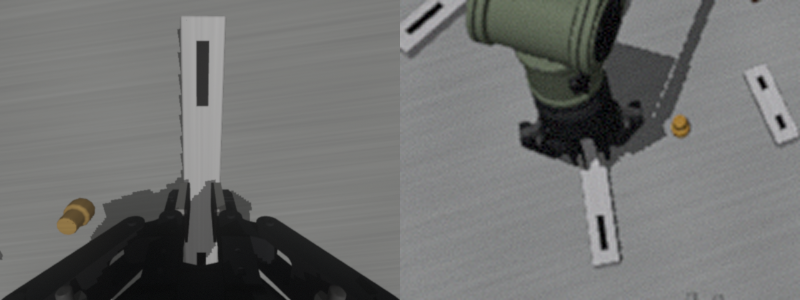

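The picture shows the closed jaws lying on top of or above the bar, so the fingertips are higher than the nominal figure suggests. I'll open to 50 mm here, feel down to the bench, and take the height from that touch.

```bash
python3 - <<'E'
from h import *
x,y=524.6,-288.8
ctrl.gripper_to(50,force=60)
t=ctrl.move_l([x,y,-5],vel=40,threshold=6); s=sensors.read_state(); z=s["eef_pos"][2]; print("touch",t,z,s["force"])
if t:
    ctrl.move_l([x,y,z+5],vel=40); ctrl.gripper_to(15,force=60)
s=sensors.read_state(); print(s["grip_width"],s["eef_pos"],s["force"],s["t"])
E
```

```text
touch False -4.990541524253142 [-0.33474316 -0.01759597 -0.06348037]
49.83921162621126 [ 524.70019428 -288.87751753   -4.99054152] [-0.33474316 -0.01759597 -0.06348037] 19.5583
```

```bash
python3 - <<'E'
from h import *
a=grab("wrist"); b=grab("scene")
im,P=cloud("wrist"); Q=P[0:170,300:340]; print("bar z via wrist",np.nanmedian(Q[im[0:170,300:340].max(2)>125],0))
m=(im.max(2)<70); T=np.load("pics/wrist.npz")["T"]; 
Z=((P-T[:3,3])); 
for (u0,u1) in((150,320),(320,490)):
    S=P[270:400,u0:u1]; k=np.isfinite(S[...,2])&(S[...,2]>20); print("finger pts via wrist min z",np.round(np.percentile(S[k][:,2],[0,1,5,20]),1))
im,P=cloud("scene"); k=(np.hypot(P[...,0]-524.6,P[...,1]+288.8)<60)&(P[...,2]>22)&(P[...,2]<90)
print("scene finger z pct",np.round(np.nanpercentile(P[k][:,2],[0,2,10,30,50]),1), k.sum())
A=cv2.resize(a[200:,100:540],(400,300)); B=cv2.resize(b[270:390,160:320],(400,300),interpolation=2)
cv2.imwrite("pics/chk3.png",np.hstack([A,B])[:,:,::-1])
E
```

```text
bar z via wrist [ 626.31435651 -298.30868301   16.33224879]
finger pts via wrist min z [20.  21.1 24.9 37.8]
finger pts via wrist min z [20.  21.2 24.8 37.7]
scene finger z pct [22.  22.3 27.  55.1 59.6] 430
```

View pics/chk3.png

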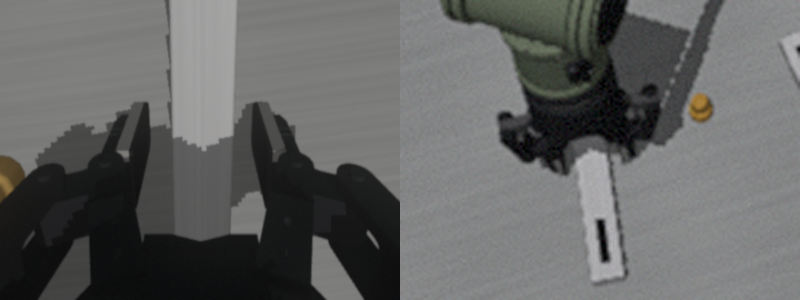

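```bash
python3 - <<'E'
from h import *
im,P=cloud("wrist")
for v in(297,303,310,320,340): print(v,[tuple(np.round(P[v,u],0)) for u in (246,251,256,260,262)])
im,P=cloud("wB2"); # open, tool at z=240
for v in(310,316,325): print(v,[tuple(np.round(P[v,u],0)) for u in (200,207,213,216)])
E
```

```text
297 [(np.float64(540.0), np.float64(-258.0), np.float64(9.0)), (np.float64(540.0), np.float64(-261.0), np.float64(8.0)), (np.float64(539.0), np.float64(-262.0), np.float64(8.0)), (np.float64(539.0), np.float64(-264.0), np.float64(9.0)), (np.float64(538.0), np.float64(-265.0), np.float64(7.0))]
303 [(np.float64(539.0), np.float64(-259.0), np.float64(13.0)), (np.float64(540.0), np.float64(-262.0), np.float64(14.0)), (np.float64(539.0), np.float64(-263.0), np.float64(13.0)), (np.float64(537.0), np.float64(-264.0), np.float64(10.0)), (np.float64(536.0), np.float64(-264.0), np.float64(7.0))]
310 [(np.float64(539.0), np.float64(-260.0), np.float64(18.0)), (np.float64(539.0), np.float64(-262.0), np.float64(19.0)), (np.float64(540.0), np.float64(-265.0), np.float64(20.0)), (np.float64(535.0), np.float64(-264.0), np.float64(12.0)), (np.float64(533.0), np.float64(-264.0), np.float64(8.0))]
320 [(np.float64(539.0), np.float64(-262.0), np.float64(26.0)), (np.float64(539.0), np.float64(-264.0), np.float64(27.0)), (np.float64(536.0), np.float64(-264.0), np.float64(22.0)), (np.float64(531.0), np.fl
[... 426 characters left out ...]
4(-242.0), np.float64(266.0)), (np.float64(517.0), np.float64(-245.0), np.float64(265.0)), (np.float64(516.0), np.float64(-246.0), np.float64(263.0)), (np.float64(514.0), np.float64(-246.0), np.float64(259.0))]
316 [(np.float64(517.0), np.float64(-243.0), np.float64(269.0)), (np.float64(517.0), np.float64(-246.0), np.float64(269.0)), (np.float64(514.0), np.float64(-246.0), np.float64(264.0)), (np.float64(512.0), np.float64(-246.0), np.float64(261.0))]
325 [(np.float64(518.0), np.float64(-246.0), np.float64(276.0)), (np.float64(514.0), np.float64(-246.0), np.float64(270.0)), (np.float64(510.0), np.float64(-246.0), np.float64(265.0)), (np.float64(509.0), np.float64(-246.0), np.float64(262.0))]
```

The depth readings put the real fingertips about 12 mm behind the reported TCP at this opening, at about z = 7. So the nominal tool length is off. The pads do straddle the bar now, so I'll go 1.5 mm lower and grip. The placing height will be set relative to this grasp, 75 mm higher.

```bash
python3 - <<'E'
from h import *
x,y=524.6,-288.8
ctrl.move_l([x,y,-6.5],vel=30,threshold=8)
ctrl.gripper_to(15,force=70); s=sensors.read_state(); zg=s["eef_pos"][2]; f0=np.array(s["force"]); print("grip",s["grip_width"],zg,s["t"])
if s["grip_width"]>24:
    ctrl.move_l([x,y,190],vel=200); s=sensors.read_state(); print("lift",s["grip_width"],s["force"]-f0,s["wrist_torque"])
    if s["grip_width"]>24:
        ctrl.move_ptp([578.2,198,190],rot(8.2)); s=sensors.read_state(); print(s["t"],s["grip_width"],s["eef_pos"])
        ctrl.move_l([578.2,198,zg+95],vel=150)
        a=grab("wrist"); cv2.imwrite("pics/pl.png",a[:,:,::-1]); print(zg,sensors.read_state()["t"])
E
```

```text
grip 26.28372592795737 -4.018580968212546 20.2333
lift 25.978134963987337 [  1.0864073   -1.60548933 -13.52940437] [-0.01468273  0.01786519  0.00290473]
23.15 26.194534028962615 [578.5351698  196.91228222 189.89739546]
-4.018580968212546 24.0083
```

View pics/pl.png

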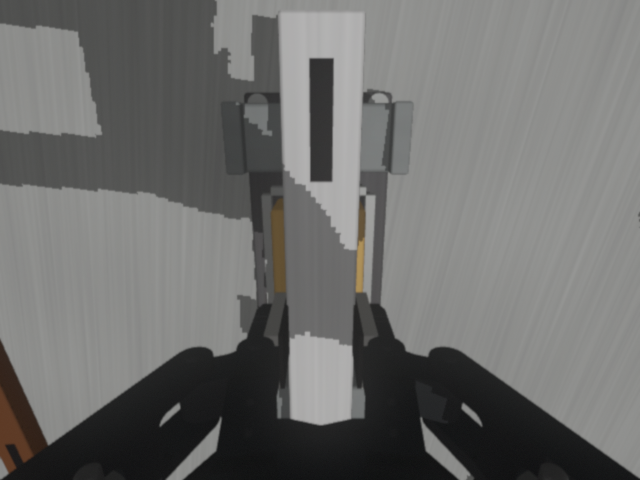

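The bar is held level, centred and in line with the posts: far post at (317,137), bar axis at column 322. Now I'll lower it gently and release.

```bash
python3 - <<'E'
from h import *
X,Y=578.2,198
ctrl.move_l([X,Y,76],vel=80)
t=ctrl.move_l([X,Y,68],vel=25,threshold=5); s=sensors.read_state(); print("contact",t,s["eef_pos"],s["force"])
ctrl.gripper_to(50); p=s["eef_pos"]
ctrl.move_l([X,Y,200],vel=150)
s=sensors.read_state(); print(s["t"],s["grip_width"])
a=grab("wrist"); b=grab("scene"); print(sensors.read_state()["t"])
im,P=cloud("wrist"); Q=P[0:300,200:440].reshape(-1,3); m=(Q[:,2]>87)&(Q[:,2]<100); Q=Q[m]
print("bar",np.nanmedian(Q,0),cv2.minAreaRect(Q[:,:2].astype(np.float32)),np.percentile(Q[:,2],[5,95]))
im,P=cloud("scene"); print(rect(P,im,(370,220,520,340),86,100)); print("short",rect(P,im,(306,278,346,326),12,22))
cv2.imwrite("pics/end.png",np.hstack([cv2.resize(a,(400,300)),cv2.resize(b[200:350,350:550],(400,300),interpolation=2)])[:,:,::-1])
E
```

```text
contact True [579.16017075 198.21436112  70.98709798] [0.46631685 0.03062265 3.46872937]
26.025 49.98731203970643
26.125
bar [573.79971208 241.89911273  91.34051778] ((574.9871826171875, 229.5296173095703), (28.06346321105957, 167.11920166015625), 8.00710391998291) [90.13588995 92.47784049]
(array([575.1, 196.4]), array([ 79.6, 232.4]), 98.0, 92.9, 1293)
short (array([515.2, -79.1]), array([103.4,  29.2]), 3.0, 17.9, 466)
```

View pics/end.png

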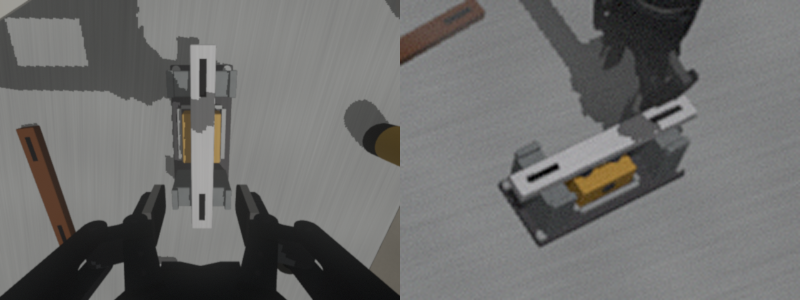

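The bar lies flat on both seats: top at 91.3 mm, axis at 98.0°, and by its far end centred within about 2 mm. The arm is clear, so I'm handing it in.

```bash
python3 -c "
from plant import ctrl
print(ctrl.finish_job())"
```

```text
the job is handed in; nothing more can be done
None
```

The long bar is lying flat across both cradle posts and the job is handed in. The clock read 26.1 s at the last check, against the 35 s limit.

**Bar choice:** I took the 231 mm bare bar. The similar bare bar measured 298 mm, and I left that one and the brown one alone.

**What failed:** The first two grasps closed above the bar without moving it, and two probes for the bench never touched. The depth images showed the real fingertips about 12 mm behind the reported TCP at 50 mm opening, while the interface gives them as 25 mm ahead. I set the grasp height from that reading and placed the bar 75 mm above it. The jaws read 26 mm on the 28 mm bar, a small mismatch that I did not look into.

**Last checks before hand-in:**
- **Contact:** the bar touched the seats at the expected height, with about 5 N of contact, and stayed put when released.
- **Height:** its top is at 91.3 mm, where 91 mm was expected, and level to within noise.
- **Direction:** it lies at 98.0°, and the posts are at 98.2°.
- **Centring:** the wrist camera puts it within about 2 mm of the cradle's middle. The noisier scene camera reads about 3.5 mm off.
- **Other parts:** the short bar reads (515, -79), against (513, -75) and (518, -78) at the start, so it has not moved beyond measuring error. The block looked upright in its nest in the final picture, but I did not re-measure it.

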